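# Unplug the power unit, jack up its tray and hold it up

### The job

The power unit's tray needs a new front foot: first pull the orange service plug straight up out of its socket and put it down on the bench clear of the socket, then set the red lever jack flat on the bench with its saddle under the yellow lift lug, right below the black stud that marks the lift point. Push the jack's handle all the way down so that the jack alone raises the front of the tray, and finish while still holding the handle down, because it springs back up when let go. Do not lift the tray by hand or before the plug is out, and leave the white tub, the small upright black box and the pliers where they are.

Things in the scene. Friction and masses are not known exactly. Their poses are not given: they have to be found in the camera images.
- stand: Fixed dark steel stand, 143 x 150 x 60 mm, under a hinged tray. Origin on the bench straight below the lift point; +x runs level from the lug under the tray to its hinge (the jack comes in along +x); +y is toward the socket. Front legs at x = +32 mm, y = -66 and +66 mm; between them it is open.
- lift_point (a point): Lift point: on the underside of the yellow lug (36 mm wide, 6 mm thick) that sticks out 40 mm before the tray; the lug's free end lies 20 mm from this point in -x. A black stud 12 mm wide, 4 mm high on the lug's top marks it. At rest 50 mm above the bench; axes as the stand's. The lug weighs down with about 4 to 9 N.
- tray (a joint): Tilt, rad, of the aluminium tray (131 x 150 mm, underside 50 mm above the bench) about its far edge, 155 mm behind the lift point: 0 = down on its front feet, grows as the front rises; about 0.08 with the jack handle fully down. It carries the grey power unit, 77 x 96 x 107 mm, with four small indicator lamps on top: front face about 65 mm behind the lift point, top about 165 mm above the bench.
- socket_mouth (a point): Centre of the mouth of the fixed grey socket (46 mm in the stand's x, 34 mm in y, top 62 mm above the bench), 15 mm in x and 103 mm in y from the stand's origin. The plug's shank goes 22 mm down into it, held by two sprung balls. Axes as the stand's.
- plug_tab (a point): Centre of the orange tab of the loose plug (50 g): 30 (its x) x 16 (its y: grip here) x 30 mm high. Below it a flange 34 x 26 x 5 mm, underside 20 mm below this point, resting on the socket at the start; then a shank 16 x 12 x 22 mm (end 42 mm below this point). A pull straight up of 6 to 18 N frees it from the balls in the first 7 mm; out after 22 mm. Starts aligned with the stand.
- plug: The same plug; origin at the centre of its shank's lower end, z up along the plug.
- jack: Loose red lever jack, 0.6 kg. Origin on its underside straight below the pivot; +x points to the saddle (nose), the handle is at -x. Base plate 175 x 46 x 8 mm, from x = -115 to +60 mm. Pivot 42 mm above the underside.
- jack_grip (a point): Middle of the jack's two upright red cheeks, 45 mm above its underside above the origin: place to grip it from above, 36 mm wide in the jack's y, 40 mm long in x, top at 62 mm. Axes as the jack's.
- saddle (a point): Axis centre of the black saddle roller (16 mm thick, 26 mm long in y) at the jack's nose: 50 mm in +x from the jack's origin and 32 mm above its underside with the handle up (roller top 40 mm, so it passes under the lug with 10 mm to spare); it rises about 23 mm as the handle goes down.
- handle_pad (a point): Centre of the top of the black handle paddle (34 x 40 mm, 10 mm thick) at the jack's handle end. Handle up: 94 mm in -x from the jack's origin and 87 mm above its underside. Handle fully down: 104 mm in -x and 42 mm above the underside. Press it straight down.
- jack_handle (a joint): Jack handle, rad: 0 = up (sprung to return there), 0.45 = fully down against its stop. Saddle and handle are one rigid rocker about the pivot. Pushing it fully down under load takes about 3 to 7 N at the paddle. It does not latch.
- white_tub: White round tub with lid, 63 x 63 x 55 mm, a bystander; origin at the centre of its underside.
- black_box: Small upright black box, 45 x 31 x 76 mm, a bystander; origin at the centre of its underside.
- pliers: Pliers with yellow and black grips lying flat, 142 x 57 x 11 mm, a bystander; origin at the centre of the underside.
There are look-alikes about, which are no part of the job. What is shaped like the plug but blue or purple is not meant.

How it is judged:
On the way, in this order (a step that is already met when the one before it is completed fails the run):
1. the plug is out of the socket (z of plug_tab in the frame of socket_mouth above 0.042 m), for 0.1 s.
2. the plug lies let go on the bench, clear of the socket (horizontal distance between plug_tab and socket_mouth above 0.05 m and height (world z) of plug_tab below 0.05 m and contact force between plug and the fingers below 0.1 N), for 0.2 s.
3. the jack stands flat on the bench with its saddle under the lift point, handle up (horizontal distance between saddle and lift_point below 0.014 m and height (world z) of jack below 0.005 m and angle between jack's own z axis and vertical below 0.08 rad and value of joint jack_handle below 0.12 rad), for 0.2 s.
4. the handle is pressed down and the tray raised (value of joint jack_handle above 0.39 rad and value of joint tray above 0.045 rad), for 0.2 s.
At the end, for the whole second after the job is handed in: Robot pushing the handle (over 1 N) at over 0.39 rad; jack flat, saddle within 14 mm of the lift point in plan, carrying (over 1.5 N) the tray, raised over 0.045 rad and untouched by the robot; plug let go at rest on the bench, tab over 50 mm from the socket in plan, under 50 mm high (all of step 2 and all of step 4 and horizontal distance between saddle and lift_point below 0.014 m and height (world z) of jack below 0.005 m and angle between jack's own z axis and vertical below 0.08 rad and contact force between any of the fingers, the arm and jack above 1 N and contact force between jack and stand above 1.5 N and contact force between each of the fingers, the arm and stand below 0.5 N and linear speed of each of jack, plug below 0.02 m/s); the arm keeps its last pose, push and grip.
It fails at once if the tray is raised while the plug is still in its socket (value of joint tray above 0.02 rad and distance between plug_tab and socket_mouth below 0.035 m).
It fails at once if the robot itself lifts the tray (value of joint tray above 0.02 rad and contact force between the fingers and stand above 2 N).
It fails at once if a bystander is moved by more than 30 mm (distance of any of white_tub, black_box, pliers from where it was at the start of the episode above 0.03 m).
It also fails if it takes over 72 s, if anything falls off the work surface, if the arm or the gripper's body presses on something with over 40 N, if the wrist force passes 120 N, or if a joint passes its speed limit or range.

### The arm

A 6-joint arm with a two-finger parallel gripper is mounted at the origin on a cart in front of the work surface, level with it; the furniture and walls round the work are solid. World frame = base frame: x ahead of the robot, y to its left, z up, the work surface at z = 0. Lengths are in m, angles in rad, forces in N, time in s.
With the tool pointing down it reaches from about 0.35 to 1 m from the base axis. Payload 7.1 kg.
Tool frame: the origin (TCP) lies midway between the tips of the shut fingers; the grasp point (between the pads) lies robot.tcp_to_grasp behind it (robot.tcp_to_grasp is the distance from the TCP to the grasp point, in m); z points along the fingers, y is the line along which they close (so a half turn about z gives the same grasp; the last joint's range is limited). The gripper opens to 85 mm and grips with 20 to 120 N. Pads are 22 mm wide; open, the fingers measure 114 mm over their backs; the gripper's body (76 mm by 85 mm) begins 54 mm behind the grasp point. The pads swing forward as they close: fully open they stand 13 mm farther back than shut.
Start: joints at [1.125, 0.423, 1.63, -0, 1.089, -0.019], TCP at [0.259, 0.569, 0.211] pointing down, gripper open.
Joint ranges: [-3, 3], [-0.9, 2.11], [0.09, 2.58], [-1.31, 4.45], [0.11, 2.69], [-2.54, 2.54]. Speed limits (rad/s): [2.39, 2.39, 3.01, 3.14, 3.14, 3.14].

### API

Orientations are given as a 3x3 rotation matrix whose columns are the frame's x, y, z axes.
In Python, from plant import robot, viewer, order gives the robot as it stands.
- The arm moves only by the tool carry_out, never from a script. Its arguments are lists of equal length, an entry for each row: "translation": the shift along the tool's x, y, z in m, a list of three; "rotation": the turn, a rotation vector about the tool's x, y, z in rad, a list of three; "hand": the opening, from -1 (shut) to 1 (fully open). In form: {"translation": [[dx, dy, dz], ...], "rotation": [[rx, ry, rz], ...], "hand": [hand, ...]}. A call has 1 to 12 rows; each row shifts and turns the commanded pose from where the row before left it, along the tool's axes as they then stand; what a row does not reach is not made up. A row lasts 1/8 s, in which the tool goes at most 62.5 mm and 10.7 degrees, less where a joint would pass 70% of its speed; a pose out of reach is approached as far as the arm can. A call with a gripper value outside its range is refused whole. The fingers move at their own pace and stop on an object; "force" is the grip in N (left out, the last holds). Time passes only in rows, so rows that do not move let the fingers close. It gives the time, the measured TCP pose, the force, the opening and the grip force at its end, in the units of the state.
- robot.get_obs(): the state, without advancing time (a new reading comes with each control period).
- viewer.snapshot(name): name is "scene" or "top" or "wrist"; returns the picture (480x640x3 uint8, red, green, blue); there is no depth.
- viewer.calibration(name): a dict with "intrinsics" (3x3 intrinsics, pixels), "eye" and "rotation" of the camera in the world. Camera axes: x right, y up, looking along -z (the intrinsics and any distortion apply to the point x, -y, -z); pixel columns grow to the right and rows downward; lengths in m; the calibration is good to about 2 mm. A picture is of the moment at which its call begins: read the wrist's pose just before it. calibration takes no time and is no camera call; for the wrist camera it gives the pose at the moment of the call.
- order.sign_off(): hands the job in; it is judged then, once.
The state is a dict: "time_s": time; "qpos": joint angles; "qvel": joint speeds; "tau": joint torques, N m; "position": TCP position; "tcp_rot": TCP orientation; "ft_force": force on the tool from outside, world axes, zero at the start; "wrist_torque": the same for the moment, N m; "gripper_width": opening from 0.0 (shut) to 1.0 (fully open); "gripper_force": force on a finger pad.
Only numpy, scipy, OpenCV 4.12 (cv2) and the standard library are available. Lean on these libraries where they do the work, as an engineer would, in place of code of your own. Each camera call takes 0.05 s, during which the arm holds its last target. There are 200 camera calls.

## Working session

There is one attempt and no reset: what is moved stays moved. The work goes in short steps, Python scripts to look and compute and a tool call to move; the robot and the scene stay as the last step left them, time stands still between calls to the robot, and variables do not carry over. Pictures are saved under pics/ and viewed, at most 10 in all, crops included, and the job is handed in when it is done.

Besides the shell and the picture viewer there is one more tool, called after "Call:" as name(argument=value, ...) on one line, values as JSON. carry_out: Moves the arm, as the interface text tells. Its arguments: {"type":"object","properties":{"translation":{"type":"array"},"rotation":{"type":"array"},"hand":{"type":"array"},"force":{"type":"number"}},"required":["translation","rotation","hand"]}

```bash
mkdir -p pics; ls; python3 - <<'E'
from plant import robot, viewer, order
import cv2
for n in("scene","top"):
    cv2.imwrite(f"pics/{n}0.png",viewer.snapshot(n)[:,:,::-1])
    print(viewer.calibration(n))
o=robot.get_obs();print(o, robot.tcp_to_grasp)
E
```

```text
pics
{'intrinsics': array([[546.2438505 ,   0.        , 321.9913726 ],
       [  0.        , 546.2438505 , 238.28258372],
       [  0.        ,   0.        ,   1.        ]]), 'eye': array([ 0.0609372 , -0.00220141,  0.82335231]), 'rotation': array([[ 5.95734249e-01,  6.39308657e-01, -4.86194556e-01],
       [-8.03181268e-01,  4.74747950e-01, -3.59880860e-01],
       [ 7.44919515e-04,  6.04895714e-01,  7.96304351e-01]])}
{'intrinsics': array([[562.65769458,   0.        , 318.49691948],
       [  0.        , 562.65769458, 245.98194079],
       [  0.        ,   0.        ,   1.        ]]), 'eye': array([0.42834658, 0.33664512, 1.04899186]), 'rotation': array([[ 0.00773986,  0.99391332, -0.10989266],
       [-0.99976517,  0.00546691, -0.02096961],
       [-0.0202412 ,  0.11002916,  0.99372223]])}
{'time_s': 0.1, 'qpos': array([ 1.12503124e+00,  4.23757469e-01,  1.63063712e+00,  6.84953001e-06,
        1.08859940e+00, -1.89971411e-02]), 'qvel': array([ 0.00131153, -0.00106974, -0.00180167, -0.00125123, -0.00130086,
       -0.00023429]), 'tau': array([ 5.05160551e-04, -5.58418179e+01, -2.82446104e+01, -3.93084827e-05,
        2.84857015e-03, -1.96427408e-05]), 'position': array([0.25844863, 0.56847085, 0.21021854]), 'tcp_rot': array([[-9.10307020e-01,  4.13933276e-01, -6.09659896e-04],
       [ 4.13933724e-01,  9.10306147e-01, -1.26178394e-03],
       [ 3.26827909e-05, -1.40096957e-03, -9.99999018e-01]]), 'ft_force': array([-0.45351509, -0.28500139, -0.32246021]), 'wrist_torque': array([-0.00447006,  0.0300794 , -0.00154265]), 'gripper_force': 0.0, 'gripper_width': 0.9968887374992248} 0.0187
```

View pics/top0.png

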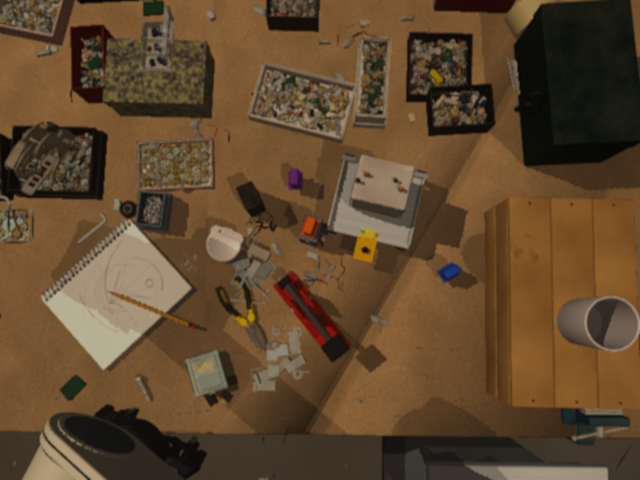

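View pics/scene0.png

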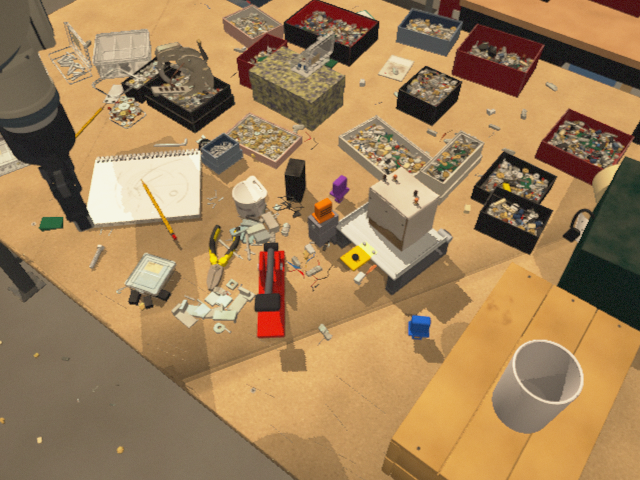

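Top view: the orange plug is at (311,228), the lug and stud at (365,249), and the jack runs from its nose at about (287,283) to its paddle at (335,348). The plug-shaped candidates are orange (311,228), purple (295,180) and blue (450,270). Only the orange one fits, since it sits in the grey socket beside the tray. I'll confirm with an enlarged crop.

```bash
python3 - <<'E'
import cv2
a=cv2.imread("pics/top0.png")[150:370,200:440]
cv2.imwrite("pics/topc.png",cv2.resize(a[0:220],(0,0),fx=2.7,fy=2.7,interpolation=cv2.INTER_CUBIC))
b=cv2.imread("pics/scene0.png")[150:350,190:460]
cv2.imwrite("pics/scc.png",cv2.resize(b,(0,0),fx=2.9,fy=2.9,interpolation=cv2.INTER_CUBIC))
E
```

```text
(no output)
```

View pics/topc.png

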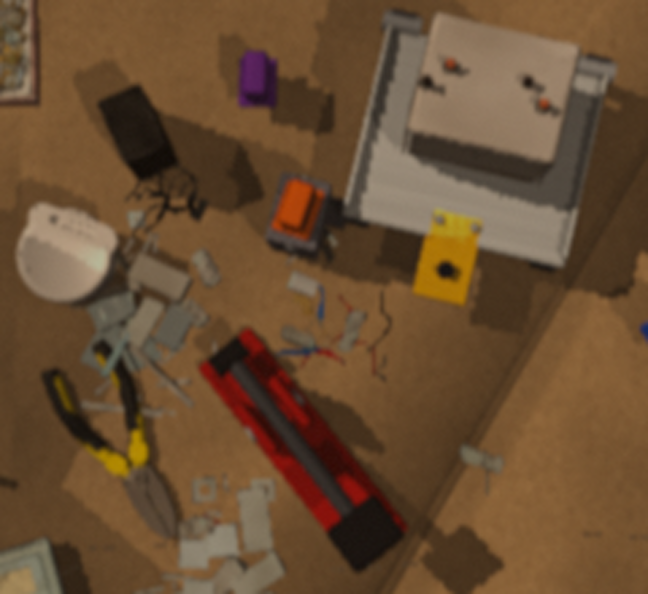

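View pics/scc.png

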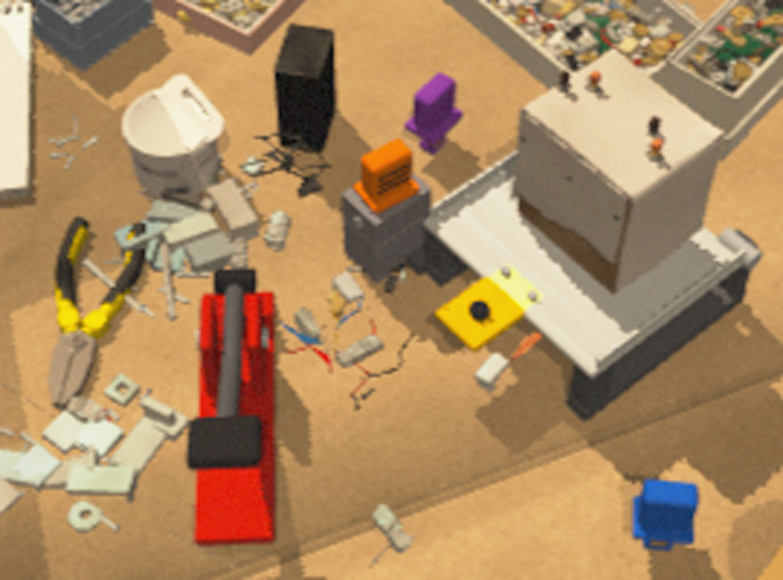

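The crop confirms it: the orange plug is in the grey socket left of the tray, purple and blue are loose on the bench. The stud is at crop (446,270), the tab top at (300,206), the paddle at (367,535) and the saddle at (229,353).

```bash
cat > h.py <<'E'
import numpy as np
from plant import robot, viewer, order
def ray(c,uv):
    d=np.linalg.inv(c["intrinsics"])@[uv[0],uv[1],1]; d=d*[1,-1,-1]
    return c["eye"],c["rotation"]@d
def atz(c,uv,z):
    e,d=ray(c,uv); return e+d*(z-e[2])/d[2]
def proj(c,p):
    q=c["rotation"].T@(np.array(p)-c["eye"]); q=c["intrinsics"]@(q*[1,-1,-1]); return q[:2]/q[2]
T=lambda u,v:(200+u/2.7-.3,150+v/2.7-.3)
S=lambda u,v:(190+u/2.9-.3,150+v/2.9-.3)
def deg(v): return np.degrees(np.arctan2(v[1],v[0]))
def tool_delta(world): # world shift -> tool axes
    return robot.get_obs()["tcp_rot"].T@np.array(world)
E
python3 - <<'E'
from h import *
np.set_printoptions(precision=4,suppress=True)
t=viewer.calibration("top");s=viewer.calibration("scene")
for n,a,b,z in(("stud",(446,270),(480,309),.06),("tab",(300,204),(386,150),.097),("paddle",(367,535),(226,430),.087),("saddle",(229,353),(235,277),.040)):
    print(n,atz(t,T(*a),z),atz(s,S(*b),z))
l=atz(t,T(345,217),.052);r=atz(t,T(565,265),.052);print("front",l,r,np.linalg.norm(l-r),deg(l-r)-90)
l=atz(t,T(414,292),.056);r=atz(t,T(466,304),.056);print("lug",l,r,deg(l-r)-90)
l=atz(t,T(414,292),.056);r=atz(t,T(434,210),.056);print("lugside",deg(r-l))
c=[atz(t,T(*q),.097) for q in((290,177),(325,186),(313,235),(272,226))];print(deg(c[0]-c[3]),deg(c[1]-c[2]),np.mean(c,0))
for n,a,z in(("tub",(66,255),.055),("box",(130,115),.076),("purple",(258,75),.05),("blue",(670,300),.05),("pl1",(50,372),.01),("pl2",(130,350),.01),("pl3",(170,530),.01)): print(n,atz(t,T(*a),z))
E
```

```text
stud [0.5316 0.2756 0.06  ] [0.5299 0.2741 0.06  ]
tab [0.5692 0.3702 0.097 ] [0.5707 0.3735 0.097 ]
paddle [0.3621 0.3267 0.087 ] [0.3658 0.329  0.087 ]
saddle [0.4774 0.4185 0.04  ] [0.4722 0.416  0.04  ]
front [0.5673 0.3418 0.052 ] [0.5361 0.1969 0.052 ] 0.14824947166598518 -12.13529908839881
lug [0.5174 0.2963 0.056 ] [0.5097 0.2623 0.056 ] -12.729592805815273
lugside -13.570833824334061
-19.42340644102709 -13.194716437532554 [0.568  0.3701 0.097 ]
tub [0.5406 0.5261 0.055 ]
box [0.6305 0.4825 0.076 ]
purple [0.6635 0.4008 0.05  ]
blue [0.5136 0.1281 0.05  ]
pl1 [0.465  0.5435 0.01  ]
pl2 [0.4804 0.4889 0.01  ]
pl3 [0.3589 0.4591 0.01  ]
```

Call:
carry_out(translation=[[-0.0456,-0.0063,0],[-0.0456,-0.0063,0],[-0.0456,-0.0063,0],[-0.0456,-0.0063,0],[-0.0456,-0.0063,0],[-0.0456,-0.0063,0],[-0.0456,-0.0063,0],[-0.0456,-0.0063,0],[0,0,0.02],[0,0,0.02],[0,0,0]], rotation=[[0,0,0],[0,0,0],[0,0,0],[0,0,0],[0,0,0],[0,0,0],[0,0,0],[0,0,0],[0,0,-0.102],[0,0,-0.102],[0,0,0]], hand=[0,0,0,0,0,0,0,0,0,0,0])

```text
time_s: 1.48
position: [0.5687, 0.371, 0.1687]
tcp_rot: [[-0.975, 0.222, -0.004], [0.222, 0.975, -0.002], [0.003, -0.003, -1.0]]
ft_force: [-0.7, -0.6, -0.3]
gripper_width: 0.498
gripper_force: 0.0
```

```bash
python3 - <<'E'
from h import *
import cv2
c=viewer.calibration("wrist");im=viewer.snapshot("wrist")
cv2.imwrite("pics/w1.png",im[:,:,::-1])
import json;json.dump({k:v.tolist() for k,v in c.items()},open("w1.json","w"))
o=robot.get_obs();print(o["position"],o["tcp_rot"],o["gripper_width"],o["time_s"],c)
print(proj(c,(.57,.372,.097)),proj(c,(.531,.275,.06)))
E
```

```text
[0.56935156 0.3716763  0.17007684] [[-0.97480842  0.22303656 -0.00180073]
 [ 0.22303877  0.97480891 -0.00113838]
 [ 0.00150146 -0.00151133 -0.99999773]] 0.503745126279024 1.525 {'intrinsics': array([[347.02017882,   0.        , 320.40455689],
       [  0.        , 347.02017882, 241.01186796],
       [  0.        ,   0.        ,   1.        ]]), 'eye': array([0.49964429, 0.38818531, 0.33182028]), 'rotation': array([[ 0.22230676, -0.93611752, -0.27251364],
       [ 0.97496673,  0.212176  ,  0.06649217],
       [-0.00442363, -0.28047339,  0.95985161]])}
[321.67482368 245.86382001] [192.38664201 212.35784066]
```

View pics/w1.png

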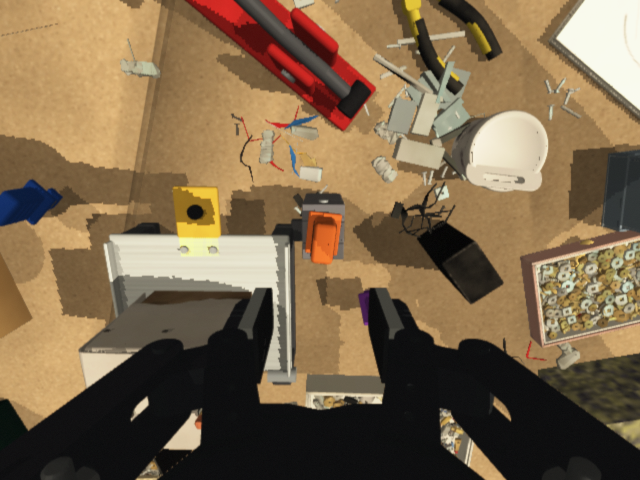

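The wrist view shows the orange tab centred near (324,238) and the stud at (195,212), both within 3 px of prediction, with the tray edge level in the image, so the yaw is good. Next I descend and grip.

Call:
carry_out(translation=[[0,0.0015,0.035],[0,0,0.035],[0,0,0.03],[0,0,0],[0,0,0],[0,0,0],[0,0,0],[0,0,0]], rotation=[[0,0,0],[0,0,0],[0,0,0],[0,0,0],[0,0,0],[0,0,0],[0,0,0],[0,0,0]], hand=[0,0,0,0,-1,-1,-1,-1], force=70)

```text
time_s: 2.52
position: [0.5715, 0.3742, 0.0732]
tcp_rot: [[-0.975, 0.221, 0.003], [0.221, 0.975, 0.002], [-0.002, 0.002, -1.0]]
ft_force: [-1.8, -0.6, 7.7]
gripper_width: 0.146
gripper_force: 68.7
```

Call:
carry_out(translation=[[0,0,-0.01],[0,0,-0.01],[0,0,-0.01],[0,0,-0.01],[0,0,-0.03],[0,0,-0.03],[0,0,0]], rotation=[[0,0,0],[0,0,0],[0,0,0],[0,0,0],[0,0,0],[0,0,0],[0,0,0]], hand=[-1,-1,-1,-1,-1,-1,-1])

```text
time_s: 3.4
position: [0.5719, 0.3745, 0.1743]
tcp_rot: [[-0.975, 0.221, 0.005], [0.221, 0.975, 0.003], [-0.004, 0.004, -1.0]]
ft_force: [-0.0, 0.2, -0.4]
gripper_width: 0.149
gripper_force: 69.4
```

```bash
python3 - <<'E'
from h import *
import cv2
im=viewer.snapshot("scene")[130:330,230:480]
cv2.imwrite("pics/s2.png",cv2.resize(im[:,:,::-1],(0,0),fx=2.5,fy=2.5))
o=robot.get_obs();print(o["position"],o["tcp_rot"],o["gripper_width"],o["ft_force"])
print(tool_delta(np.array([.42,.16,0])-o["position"]))
E
```

```text
[0.57081221 0.37384261 0.17229962] [[-0.97527889  0.22096766  0.00209168]
 [ 0.2209706   0.97527962  0.00129078]
 [-0.00175475  0.00172107 -0.99999698]] 0.14729534565278662 [-0.49621642 -0.15108891 -0.81764922]
[ 0.10013337 -0.2421775   0.17170762]
```

View pics/s2.png

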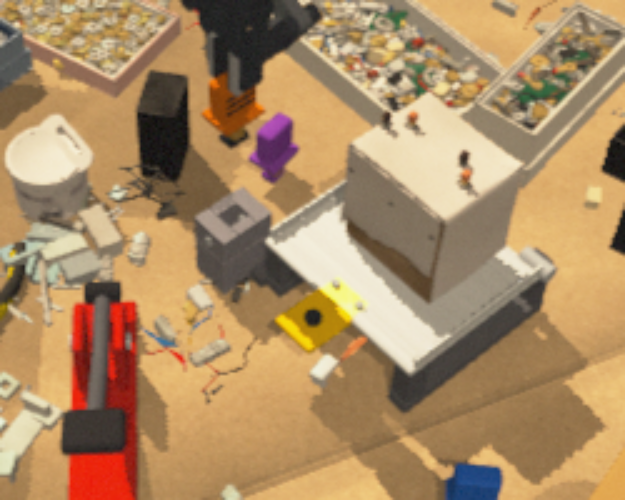

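The plug is out (orange with its black shank end, at (230,105) in this crop) and the socket is empty. Now I take it to the clear spot on the right.

Call:
carry_out(translation=[[0.03,-0.02,0],[0.03,-0.037,0],[0.01,-0.037,0],[0.01,-0.037,0],[0.01,-0.037,0],[0.01,-0.037,0],[0,-0.037,0.03],[0,0,0.04],[0,0,0.04],[0,0,0.02],[0,0,0.006],[0,0,0]], rotation=[[0,0,0],[0,0,0],[0,0,0],[0,0,0],[0,0,0],[0,0,0],[0,0,0],[0,0,0],[0,0,0],[0,0,0],[0,0,0],[0,0,0]], hand=[-1,-1,-1,-1,-1,-1,-1,-1,-1,-1,-1,-1])

```text
time_s: 4.95
position: [0.4189, 0.1595, 0.0346]
tcp_rot: [[-0.975, 0.221, -0.001], [0.221, 0.975, -0.0], [0.001, -0.001, -1.0]]
ft_force: [0.1, -0.8, 0.5]
gripper_width: 0.15
gripper_force: 69.4
```

Call:
carry_out(translation=[[0,0,0.002],[0,0,0],[0,0,0],[0,0,0],[0,0,-0.03],[0,0,-0.05],[0,0,-0.055]], rotation=[[0,0,0],[0,0,0],[0,0,0],[0,0,0],[0,0,0],[0,0,0],[0,0,0]], hand=[-0.3,0,0.2,0.2,0.2,0.2,0.2])

```text
time_s: 5.82
position: [0.4186, 0.1594, 0.169]
tcp_rot: [[-0.975, 0.221, -0.001], [0.221, 0.975, -0.0], [0.001, -0.001, -1.0]]
ft_force: [1.3, 0.8, -0.9]
gripper_width: 0.598
gripper_force: 0.0
```

```bash
python3 - <<'E'
from h import *
o=robot.get_obs();print(o["position"],o["gripper_width"],o["time_s"])
print(tool_delta(np.array([.436,.386,.16])-o["position"]))
E
```

```text
[0.41859411 0.15936486 0.16902917] 0.5984645608248509 5.825
[0.03309104 0.22488632 0.00889416]
```

Call:
carry_out(translation=[[0.0055,0.0375,0],[0.0055,0.0375,0],[0.0055,0.0375,0],[0.0055,0.0375,0],[0.0055,0.0375,0],[0.0055,0.0375,0],[0,0,0],[0,0,0],[0,0,0],[0,0,0],[0,0,0],[0,0,0]], rotation=[[0,0,0],[0,0,0],[0,0,0],[0,0,0],[0,0,0],[0,0,0],[0,0,-0.18],[0,0,-0.18],[0,0,-0.18],[0,0,-0.18],[0,0,-0.177],[0,0,0]], hand=[0.6,0.6,0.6,0.6,0.6,0.6,0.6,0.6,0.6,0.6,0.6,0.6])

```text
time_s: 7.32
position: [0.4366, 0.3862, 0.1679]
tcp_rot: [[-0.782, -0.623, -0.0], [-0.623, 0.782, -0.0], [0.0, 0.0, -1.0]]
ft_force: [-0.8, -0.4, -0.2]
gripper_width: 0.8
gripper_force: 0.0
```

```bash
python3 - <<'E'
from h import *
import cv2
c=viewer.calibration("wrist");im=viewer.snapshot("wrist");o=robot.get_obs()
cv2.imwrite("pics/w3.png",im[:,:,::-1])
import json;json.dump({k:v.tolist() for k,v in c.items()},open("w3.json","w"))
print(o["position"],o["tcp_rot"],o["gripper_width"],o["time_s"],o["qpos"])
u=np.array([np.cos(.675),np.sin(.675)]);J=np.array([.436,.386])
for a,z in((.05,.04),(-.094,.087),(.02,.062),(-.02,.062),(-.115,.008)): print(a,proj(c,(*(J+a*u),z)))
E
```

```text
[0.43666716 0.38620383 0.16787397] [[-7.83476346e-01 -6.21421595e-01 -1.27495045e-04]
 [-6.21421575e-01  7.83476355e-01 -1.63474879e-04]
 [ 2.01476173e-04 -4.88505296e-05 -9.99999979e-01]] 0.7977090484627712 7.375 [ 7.03757367e-01  4.15066493e-01  1.75756705e+00 -5.11098058e-05
  9.69162098e-01 -1.53756589e+00]
0.05 [320.91410137 278.18807249]
-0.094 [320.39547334 101.41769682]
0.02 [320.8172286  254.40170366]
-0.02 [320.70427321 206.00255437]
-0.115 [320.52814371  84.72640238]
```

View pics/w3.png

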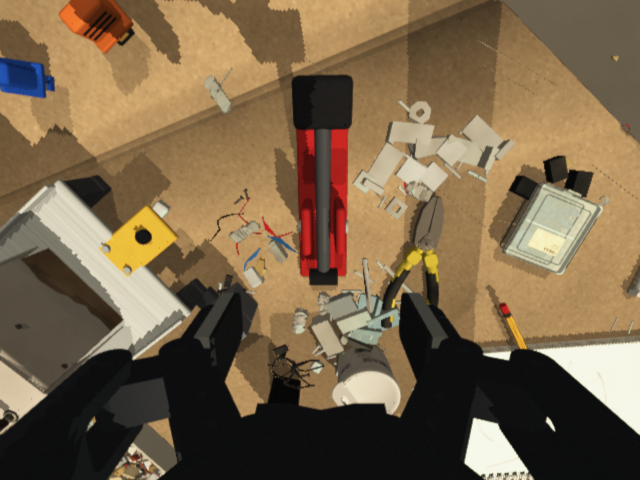

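The jack is in line with the tool (saddle (323,278), paddle (322,101), as predicted). The orange plug lies on the bench at (95,20), and the pliers at (428,220) are clear of the fingers. Gripping.

Call:
carry_out(translation=[[0,0.001,0.04],[0,0,0.04],[0,0,0.04],[0,0,0.022],[0,0,0],[0,0,0],[0,0,0],[0,0,0],[0,0,0],[0,0,-0.015],[0,0,-0.015],[0,0,0]], rotation=[[0,0,0],[0,0,0],[0,0,0],[0,0,0],[0,0,0],[0,0,0],[0,0,0],[0,0,0],[0,0,0],[0,0,0],[0,0,0],[0,0,0]], hand=[0.4,0.4,0.4,0.4,0.4,-1,-1,-1,-1,-1,-1,-1], force=80)

```text
time_s: 8.88
position: [0.4371, 0.3878, 0.0576]
tcp_rot: [[-0.781, -0.624, 0.002], [-0.624, 0.781, 0.002], [-0.003, 0.0, -1.0]]
ft_force: [0.9, 0.1, -5.9]
gripper_width: 0.401
gripper_force: 80.9
```

Call:
carry_out(translation=[[0.018,-0.013,0],[0.018,-0.013,0],[0.018,-0.013,0],[0.018,-0.013,0],[0,0,0],[0,0,0],[0,0,0],[0,0,0],[0,0,0],[0,0,0],[0,0,0]], rotation=[[0,0,0],[0,0,0],[0,0,0],[0,0,0],[0,0,0.15],[0,0,0.15],[0,0,0.15],[0,0,0.15],[0,0,0.15],[0,0,0.147],[0,0,0]], hand=[-1,-1,-1,-1,-1,-1,-1,-1,-1,-1,-1])

```text
time_s: 10.25
position: [0.4122, 0.3014, 0.0558]
tcp_rot: [[-0.976, 0.22, -0.0], [0.22, 0.976, -0.0], [0.0, -0.0, -1.0]]
ft_force: [0.3, -0.3, -5.9]
gripper_width: 0.398
gripper_force: 81.0
```

```bash
python3 - <<'E'
from h import *
import cv2
c=viewer.calibration("wrist");im=viewer.snapshot("wrist");o=robot.get_obs()
cv2.imwrite("pics/w4.png",im[:,:,::-1])
print(o["position"],o["tcp_rot"],o["gripper_width"],o["time_s"])
p=o["position"];u=-o["tcp_rot"][:2,0]
for a,z in((.05,.04),(-.094,.087)): print(a,proj(c,(*(p[:2]+a*u),z+.03)))
print("stud",proj(c,(.531,.275,.06)))
E
```

```text
[0.4122536  0.30138295 0.05581628] [[-9.75933653e-01  2.18067575e-01 -1.96894354e-04]
 [ 2.18067615e-01  9.75933640e-01 -2.15313570e-04]
 [ 1.45202916e-04 -2.53068041e-04 -9.99999957e-01]] 0.3986863045326864 10.3
0.05 [319.2779693  387.01423058]
-0.094 [316.92450565  49.66142563]
stud [319.93482989 476.38288055]
```

View pics/w4.png

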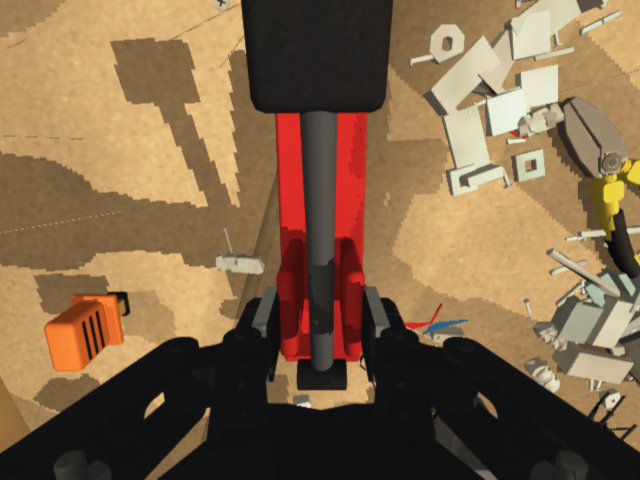

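Wrist view: jack held straight, roller about (322,377), paddle front edge at row 112, base front edge about row 360. The plug is lying at (85,330). I'll check the jack's offset in the grip numerically.

```bash
python3 - <<'E'
from h import *
c=viewer.calibration("wrist");o=robot.get_obs()
p=o["position"];u=-o["tcp_rot"][:2,0]
for n,a,z in(("base front top",.06,.008),("roller front",.058,.032),("roller top",.05,.04),("roller back",.042,.032),("paddle front top",-.077,.087),("paddle front bot",-.077,.077),("cheek front top",.02,.062),("cheek front low",.02,.03)): print(n,proj(c,(*(p[:2]+a*u),z+.030)))
print(tool_delta(np.array([.482,.2865,0])-p))
E
```

```text
base front top [319.38689387 364.61913737]
roller front [319.18806723 389.26493469]
roller top [319.09324791 386.99271629]
roller back [319.1541977  363.76829841]
paddle front top [317.66405125 118.17996658]
paddle front bot [317.9645951  120.02410452]
cheek front top [318.74017896 363.25993012]
cheek front low [319.12490237 324.54408524]
[-0.07132145  0.00069878  0.05580575]
```

Call:
carry_out(translation=[[0,0,0.014],[0,0,0.012],[0,0,0],[-0.014,0,0],[-0.014,0,0],[-0.014,0,0],[-0.014,0,0],[-0.0153,0.0007,0],[0,0,0],[0,0,0.003],[0,0,0]], rotation=[[0,0,0],[0,0,0],[0,0,0],[0,0,0],[0,0,0],[0,0,0],[0,0,0],[0,0,0],[0,0,0],[0,0,0],[0,0,0]], hand=[-1,-1,-1,-1,-1,-1,-1,-1,-1,-1,-1])

```text
time_s: 11.68
position: [0.4821, 0.2865, 0.0275]
tcp_rot: [[-0.975, 0.22, 0.001], [0.22, 0.975, -0.0], [-0.001, -0.0, -1.0]]
ft_force: [0.8, -2.8, 1.9]
gripper_width: 0.396
gripper_force: 82.1
```

```bash
python3 - <<'E'
from h import *
import cv2
im=viewer.snapshot("scene")[150:350,190:460]
cv2.imwrite("pics/s5.png",cv2.resize(im[:,:,::-1],(0,0),fx=2.9,fy=2.9))
o=robot.get_obs();print(o["position"],o["ft_force"],o["time_s"])
E
```

```text
[0.48207962 0.2864878  0.0275209 ] [ 0.66293374 -2.32069647  3.90597073] 11.725
```

View pics/s5.png

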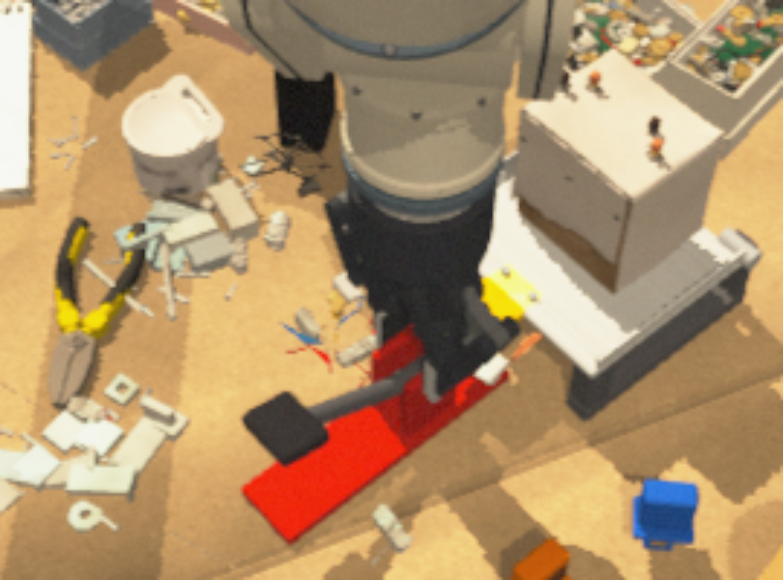

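The jack is flat with its nose under the lug and the tray is down. Release and raise.

Call:
carry_out(translation=[[0,0,0],[0,0,0],[0,0,0],[0,0,-0.03],[0,0,-0.05],[0,0,-0.05],[0.033,0,0],[0.033,0,0],[0.034,0,0],[0,0,0],[0,0,0]], rotation=[[0,0,0],[0,0,0],[0,0,0],[0,0,0],[0,0,0],[0,0,0],[0,0,0],[0,0,0],[0,0,0],[0,0,0],[0,0,0]], hand=[0,0.2,0.2,0.2,0.2,0.2,-1,-1,-1,-1,-1])

```text
time_s: 13.1
position: [0.3851, 0.3089, 0.1572]
tcp_rot: [[-0.975, 0.22, 0.001], [0.22, 0.975, 0.001], [-0.001, 0.001, -1.0]]
ft_force: [0.1, -0.1, -0.5]
gripper_width: -0.002
gripper_force: 0.0
```

```bash
python3 - <<'E'
from h import *
import cv2
c=viewer.calibration("top")
im=viewer.snapshot("top")[200:350,260:460]
cv2.imwrite("pics/t6.png",cv2.resize(im[:,:,::-1],(0,0),fx=4,fy=4,interpolation=cv2.INTER_CUBIC))
o=robot.get_obs();print(o["position"],o["ft_force"],o["time_s"])
for q in((.531,.275,.06),(.482,.2865,.062),(.482-.094*.9755,.2865+.094*.22,.087)): print((proj(c,q)-[260,200])*4)
E
```

```text
[0.38537878 0.30876892 0.15710455] [ 0.48040481 -0.55572863  0.24156019] 13.15
[420.88869209 200.08332695]
[395.0293128  310.76071924]
[349.06977538 524.23675921]
```

View pics/t6.png

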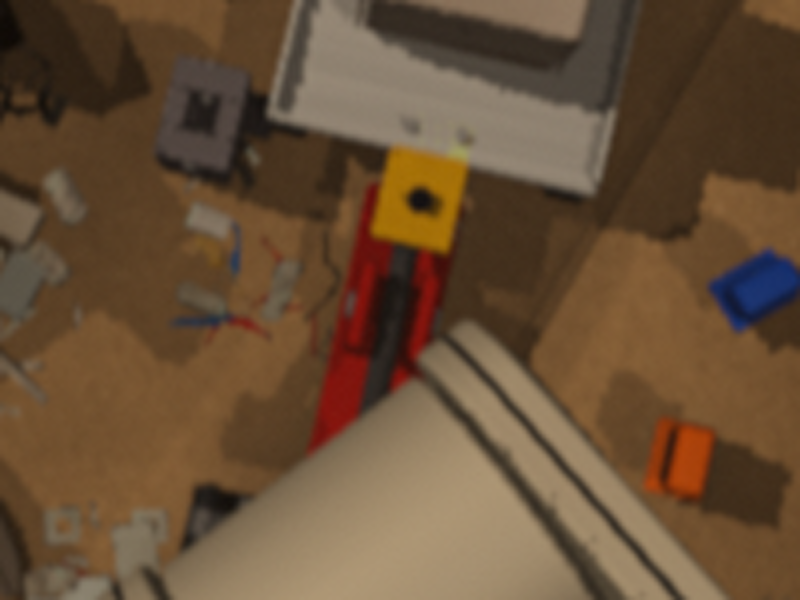

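The jack is under the lug: cheeks centred at about (396,310) as predicted, stud at (421,199), and the plug lies clear at (683,460). Pressing the handle.

Call:
carry_out(translation=[[0,0,0.04],[0,0,0.02],[0,0,0.01],[0,0,0.01],[0,0,0.01],[0,0,0.01],[0,0,0.01],[0,0,0.006],[0,0,0],[0,0,0]], rotation=[[0,0,0],[0,0,0],[0,0,0],[0,0,0],[0,0,0],[0,0,0],[0,0,0],[0,0,0],[0,0,0],[0,0,0]], hand=[-1,-1,-1,-1,-1,-1,-1,-1,-1,-1])

```text
time_s: 14.4
position: [0.3839, 0.3087, 0.0409]
tcp_rot: [[-0.975, 0.221, -0.001], [0.221, 0.975, -0.0], [0.001, -0.0, -1.0]]
ft_force: [-4.5, 2.1, 6.1]
gripper_width: -0.001
gripper_force: 3.1
```

Call:
carry_out(translation=[[0,0,0.002],[0,0,0.002],[0,0,0],[0,0,0],[0,0,0],[0,0,0]], rotation=[[0,0,0],[0,0,0],[0,0,0],[0,0,0],[0,0,0],[0,0,0]], hand=[-1,-1,-1,-1,-1,-1])

```text
time_s: 15.15
position: [0.3836, 0.3087, 0.037]
tcp_rot: [[-0.975, 0.221, -0.001], [0.221, 0.975, -0.0], [0.001, -0.0, -1.0]]
ft_force: [-6.3, 2.0, 6.8]
gripper_width: 0.006
gripper_force: 3.8
```

```bash
python3 - <<'E'
from h import *
import cv2
im=viewer.snapshot("scene")[150:350,190:460]
cv2.imwrite("pics/s7.png",cv2.resize(im[:,:,::-1],(0,0),fx=2.9,fy=2.9))
o=robot.get_obs();print(o["position"],o["ft_force"],o["time_s"])
E
```

```text
[0.38354843 0.30866254 0.03696283] [-5.99574161  2.51159701  7.2169257 ] 15.2
```

View pics/s7.png

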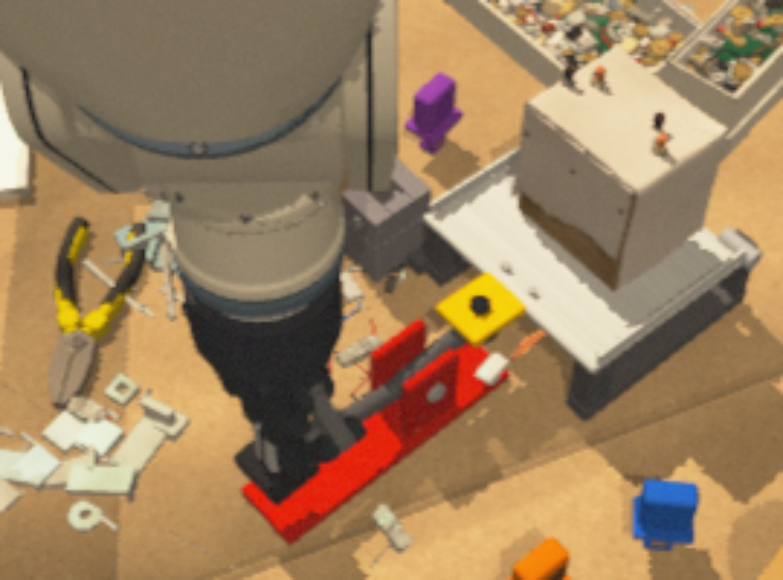

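The tray has risen a little and the plug is still clear, but the stud moved only a few pixels. I've already viewed more pictures than allowed, so I'll measure the tilt numerically by matching patches between the stored frames.

```bash
cat > tilt.py <<'E'
from h import *
import cv2
from scipy.spatial.transform import Rotation as Ro
yaw=-np.radians(12.75);u=np.array([np.cos(yaw),np.sin(yaw),0]);v=np.array([-u[1],u[0],0])
L=np.array([.531,.275,0]);H=L+.155*u+[0,0,.05]
def run():
  for n in("scene","top"):
    c=viewer.calibration(n);a=cv2.imread(f"pics/{n}0.png");b=viewer.snapshot(n)[:,:,::-1].copy()
    for nm,p in(("stud",L+[0,0,.06]),("unit",L+.1*u+[0,0,.168])):
        q=proj(c,p);w=9 if nm=="stud" else 22;x,y=np.round(q).astype(int)
        t=a[y-w:y+w+1,x-w:x+w+1];s=b[y-w-15:y+w+16,x-w-15:x+w+16]
        k=4;f=lambda i:cv2.resize(i,None,fx=k,fy=k,interpolation=cv2.INTER_CUBIC)
        r=cv2.matchTemplate(f(s),f(t),cv2.TM_CCOEFF_NORMED);_,m,_,l=cv2.minMaxLoc(r)
        pred=[np.round(proj(c,H+Ro.from_rotvec(-v*th).apply(p-H))-q,1) for th in(.03,.06,.08)]
        print(n,nm,round(m,2),"shift",np.array(l)/k-15,"pred .03 .06 .08",*pred)
  o=robot.get_obs();print(o["position"],o["ft_force"],o["wrist_torque"],o["time_s"])
if __name__=="__main__": run()
E
python3 tilt.py
```

```text
scene stud 0.98 shift [ 0.25 -1.75] pred .03 .06 .08 [-0.2  1.6] [-0.4  3.2] [-0.5  4.3]
scene unit 0.88 shift [ 1.5  -1.25] pred .03 .06 .08 [-1.6  1.8] [-3.3  3.5] [-4.3  4.7]
top stud 0.98 shift [ 0.  -0.5] pred .03 .06 .08 [-0.2  0.4] [-0.4  0.7] [-0.5  0.9]
top unit 0.98 shift [ 0.5  -2.25] pred .03 .06 .08 [-0.6  2.3] [-1.2  4.7] [-1.5  6.2]
[0.38355299 0.30865585 0.03698321] [-5.53993596  2.79138734  6.51740987] [0.42000485 1.04239379 0.02070248] 15.3
```

Tilt is only about 0.03 rad, so the handle is not fully down although the tip is at z = 37 mm: the tip is not sitting squarely on the paddle. I'll check with a coarse numeric colour map from the wrist camera.

```bash
python3 - <<'E'
from h import *
import cv2
c=viewer.calibration("wrist");im=viewer.snapshot("wrist");cv2.imwrite("pics/w8.png",im[:,:,::-1])
p=robot.get_obs()["position"];yaw=-np.radians(12.75);u=np.array([np.cos(yaw),np.sin(yaw),0]);v=np.array([-u[1],u[0],0])
J=np.array([.482,.2865,0])
print("tip",proj(c,p))
for n,a,b,z in(("tail L",-.115,-.023,.008),("tail R",-.115,.023,.008),("pad down rear",-.121,0,.042),("pad down front",-.087,0,.042),("pad side",-.104,.02,.042),("pad mid.28 rear",-.12,0,.062),("front",-.086,0,.056),("cheek back top",-.02,.018,.062),("cheek front top",.02,.018,.062)): print(n,proj(c,J+a*u+b*v+[0,0,z]))
h=cv2.cvtColor(cv2.resize(im,(80,60),interpolation=cv2.INTER_AREA),cv2.COLOR_RGB2HSV)
for r in range(8,60):
  print("%3d "%(r*8)+"".join("r" if (x[0]<6 or x[0]>172) and x[1]>170 and x[2]>70 else "#" if x[2]<32 else "+" if x[2]<65 and x[1]<110 else "o" if x[1]<50 else "." for x in h[r,18:62]))
E
```

```text
tip [319.09565467 285.28352987]
tail L [279.69928582 242.4566482 ]
tail R [359.38150744 242.45213264]
pad down rear [319.21791242 250.7740715 ]
pad down front [319.3223361  314.69613187]
pad side [359.91089076 283.63934911]
pad mid.28 rear [318.98305221 267.60349806]
front [319.18291436 331.1468077 ]
cheek back top [354.96101707 453.24174635]
cheek front top [352.91448661 511.77460999]
 64 ............................................
 72 ............................................
 80 .......................................o....
 88 .......................................o....
 96 .......................................o...o
104 ..........................................oo
112 .........................................ooo
120 .........................................ooo
128 .........................................oo.
136 .........................................oo.
144 .....................................oo.o...
152 .....................................ooo...o
160 ......................................oo.o..
168 ......................................oooo..
176 .....................
[... 1136 characters left out ...]
##########....
368 ..+#######################################..
376 +#####################+#####################
384 ########..###########++###########+.########
392 ######+...###########+o###########+..+######
400 ######..+############+o#############..######
408 ######.##############################.+#####
416 ############################################
424 ############################################
432 ############################################
440 ############################################
448 ############################################
456 ############################################
464 ############################################
472 ############################################
```

```bash
python3 - <<'E'
from h import *
import cv2
im=cv2.imread("pics/w8.png");c=viewer.calibration("wrist")
print("col 300 rows", [(r,im[r,298:303].mean(0).astype(int).tolist()) for r in range(238,276,2)])
V=im.max(2).astype(int)
for r in range(262,336,8):
    d=V[r]<60; xs=np.where(d[230:420])[0]+230; print(r,xs.min(),xs.max(),[int(x) for x in V[r,300:345:4]])
J=np.array([.482,.2865,0]);yaw=-np.radians(12.75);u=np.array([np.cos(yaw),np.sin(yaw),0]);v=np.array([-u[1],u[0],0])
for th in(.2,.28,.33,.39,.45):
    R=lambda a,z:(a*np.cos(th)+(z-.042)*np.sin(th), .042+(z-.042)*np.cos(th)+a*np.sin(th))
    # paddle in rocker frame: assume level at th=.45 (pitch .45-th), centre (-.094,.087)
    x,z=R(-.094,.087);e=.45-th
    for lab,dx,dz in(("reartop",-.017,0),("rearbot",-.017,-.01),("fronttop",.017,0)):
        X=x+dx*np.cos(e)+dz*np.sin(e);Z=z-dx*np.sin(e)+dz*np.cos(e)
        l,r=proj(c,J+X*u-.02*v+[0,0,Z]),proj(c,J+X*u+.02*v+[0,0,Z]);print(th,lab,round(X,3),round(Z,3),l.round(),r.round())
E
```

```text
col 300 rows [(238, [48, 72, 99]), (240, [15, 19, 77]), (242, [23, 26, 141]), (244, [29, 34, 179]), (246, [32, 36, 191]), (248, [32, 36, 191]), (250, [31, 36, 191]), (252, [32, 36, 192]), (254, [31, 36, 191]), (256, [31, 36, 189]), (258, [19, 22, 103]), (260, [13, 14, 14]), (262, [17, 18, 20]), (264, [20, 22, 23]), (266, [22, 23, 26]), (268, [23, 25, 28]), (270, [24, 26, 28]), (272, [24, 27, 29]), (274, [21, 23, 24])]
262 279 361 [21, 22, 21, 21, 21, 19, 21, 21, 20, 21, 20, 21]
270 277 363 [30, 30, 29, 29, 28, 30, 31, 28, 29, 31, 31, 30]
278 277 363 [14, 24, 24, 23, 17, 30, 31, 29, 31, 30, 30, 32]
286 278 363 [16, 20, 62, 61, 54, 11, 33, 61, 64, 42, 31, 31]
294 278 363 [16, 38, 73, 72, 65, 13, 29, 72, 73, 66, 25, 26]
302 278 363 [15, 68, 74, 73, 59, 14, 27, 73, 72, 72, 12, 14]
310 278 363 [14, 72, 73, 74, 53, 13, 24, 74, 73, 73, 13, 15]
318 279 362 [16, 73, 73, 73, 42, 11, 20, 72, 73, 73, 17, 14]
326 281 359 [14, 24, 63, 71, 32, 21, 26, 102, 96, 39, 16, 16]
334 277 363 [18, 16, 14, 16, 30, 14, 19, 17, 15, 15, 19, 28]
0.2 reartop -0.1 0.072 [271. 322.] [367. 322.]
0.2 rearbot -0.102 0.062 [273. 306.] [365. 306.]
0.2 fronttop -0.067 0.063 [276. 376.] [362. 376.]
0.28 reartop -0.095 0.062 [274. 321.] [364. 321.]
0.28 rearbot -0.096 0.052 [277. 307.] [362. 307.]
0.28 fronttop -0.061 0.056 [278. 377.] [360. 377.]
0.33 reartop -0.091 0.056 [276. 321.] [362. 321.]
0.33 rearbot -0.092 0.046 [278. 309.] [360. 309.]
0.33 fronttop -0.057 0.052 [279. 377.] [359. 377.]
0.39 reartop -0.087 0.049 [278. 322.] [360. 322.]
0.39 rearbot -0.087 0.039 [280. 311.] [358. 311.]
0.39 fronttop -0.053 0.047 [281. 378.] [358. 378.]
0.45 reartop -0.082 0.042 [280. 323.] [358. 323.]
0.45 rearbot -0.082 0.032 [282. 314.] [357. 314.]
0.45 fronttop -0.048 0.042 [282. 379.] [357. 379.]
```

```bash
python3 - <<'E'
from h import *
c=viewer.calibration("wrist")
J=np.array([.482,.2865,0]);yaw=-np.radians(12.75);u=np.array([np.cos(yaw),np.sin(yaw),0]);v=np.array([-u[1],u[0],0])
for th in(.2,.28,.33,.39,.45):
  for e0 in(.45,.3):
    x=-.094*np.cos(th)-.045*np.sin(th);z=.042+.045*np.cos(th)-.094*np.sin(th);e=e0-th;s=[]
    for lab,dx,dz in(("reartop",-.017,0),("rearbot",-.017,-.01),("fronttop",.017,0)):
        X=x+dx*np.cos(e)+dz*np.sin(-e);Z=z-dx*np.sin(e)+dz*np.cos(e)
        l,r=proj(c,J+X*u-.02*v+[0,0,Z]),proj(c,J+X*u+.02*v+[0,0,Z]);s.append((lab,round(X,3),round(Z,3),*l.round(),r[0].round()))
    print(th,e0,s)
E
```

```text
0.2 0.45 [('reartop', np.float64(-0.118), np.float64(0.072), np.float64(269.0), np.float64(282.0), np.float64(369.0)), ('rearbot', np.float64(-0.115), np.float64(0.062), np.float64(272.0), np.float64(278.0), np.float64(366.0)), ('fronttop', np.float64(-0.085), np.float64(0.063), np.float64(275.0), np.float64(342.0), np.float64(364.0))]
0.2 0.3 [('reartop', np.float64(-0.118), np.float64(0.069), np.float64(270.0), np.float64(279.0), np.float64(368.0)), ('rearbot', np.float64(-0.117), np.float64(0.059), np.float64(273.0), np.float64(272.0), np.float64(365.0)), ('fronttop', np.float64(-0.084), np.float64(0.066), np.float64(274.0), np.float64(347.0), np.float64(364.0))]
0.28 0.45 [('reartop', np.float64(-0.12), np.float64(0.062), np.float64(272.0), np.float64(269.0), np.float64(366.0)), ('rearbot', np.float64(-0.118), np.float64(0.052), np.float64(275.0), np.float64(264.0), np.float64(363.0)), ('fronttop', np.float64(-0.086), np.float64(0.056), np.float64(276.0), np.float64(332.0), np.float64(362.0))]
0.28 0.3 [('reartop', np.float64(-0.12), np.float64(0.06), np.float64(273.0), np.float6
[... 1575 characters left out ...]
0), np.float64(360.0))]
0.45 0.45 [('reartop', np.float64(-0.121), np.float64(0.042), np.float64(277.0), np.float64(250.0), np.float64(361.0)), ('rearbot', np.float64(-0.121), np.float64(0.032), np.float64(280.0), np.float64(244.0), np.float64(359.0)), ('fronttop', np.float64(-0.087), np.float64(0.042), np.float64(280.0), np.float64(314.0), np.float64(359.0))]
0.45 0.3 [('reartop', np.float64(-0.121), np.float64(0.039), np.float64(278.0), np.float64(249.0), np.float64(360.0)), ('rearbot', np.float64(-0.123), np.float64(0.029), np.float64(280.0), np.float64(240.0), np.float64(358.0)), ('fronttop', np.float64(-0.087), np.float64(0.044), np.float64(279.0), np.float64(316.0), np.float64(359.0))]
```

Paddle edges put the handle at about 0.32 rad, which agrees with the small tilt. Force is only 7 N, so I'll press further in small steps and re-measure.

Call:
carry_out(translation=[[0,0,0.003],[0,0,0.003],[0,0,0.003],[0,0,0],[0,0,0]], rotation=[[0,0,0],[0,0,0],[0,0,0],[0,0,0],[0,0,0]], hand=[-1,-1,-1,-1,-1])

```text
time_s: 15.98
position: [0.3834, 0.3086, 0.0278]
tcp_rot: [[-0.975, 0.221, -0.002], [0.221, 0.975, -0.0], [0.002, -0.001, -1.0]]
ft_force: [-5.7, 2.0, 5.4]
gripper_width: 0.001
gripper_force: 3.6
```

```bash
python3 tilt.py; python3 - <<'E'
from h import *
import cv2
im=viewer.snapshot("wrist")[:,:,::-1];c=viewer.calibration("wrist")
print([(r,im[r,293:303].mean((0)).astype(int).tolist()) for r in range(236,276,3)])
yaw=-np.radians(12.75);u=np.array([np.cos(yaw),np.sin(yaw),0]);J=np.array([.482,.2865,0])
for th in(.28,.33,.39,.45):
    x=-.094*np.cos(th)-.045*np.sin(th)-.017;z=.042+.045*np.cos(th)-.094*np.sin(th)
    print(th,proj(c,J+x*u+[0,0,z])[1],proj(c,J+x*u+[0,0,z-.01])[1])
E
```

```text
scene stud 0.94 shift [ 0.75 -3.5 ] pred .03 .06 .08 [-0.2  1.6] [-0.4  3.2] [-0.5  4.3]
scene unit 0.79 shift [ 3.25 -3.  ] pred .03 .06 .08 [-1.6  1.8] [-3.3  3.5] [-4.3  4.7]
top stud 0.98 shift [ 0.25 -1.  ] pred .03 .06 .08 [-0.2  0.4] [-0.4  0.7] [-0.5  0.9]
top unit 0.98 shift [ 1.  -4.5] pred .03 .06 .08 [-0.6  2.3] [-1.2  4.7] [-1.5  6.2]
[0.38335609 0.3085431  0.02782097] [-5.79260668  3.13719738  6.3308098 ] [0.44750718 1.02479799 0.01138579] 16.075
[(236, [57, 87, 111]), (239, [56, 85, 109]), (242, [53, 82, 105]), (245, [14, 17, 75]), (248, [16, 19, 101]), (251, [17, 19, 104]), (254, [17, 19, 103]), (257, [12, 13, 20]), (260, [18, 19, 21]), (263, [21, 23, 25]), (266, [24, 26, 29]), (269, [24, 26, 28]), (272, [24, 25, 27]), (275, [14, 15, 16])]
0.28 274.0473982040218 265.4510542733676
0.33 267.8351195770971 259.88455556669385
0.39 261.6011613442119 254.3086994985954
0.45 256.59444387696306 249.84880580728796
```

Tilt is now about 0.06 rad. A few more millimetres to the stop.

Call:
carry_out(translation=[[0,0,0.003],[0,0,0.002],[0,0,0.002],[0,0,0],[0,0,0]], rotation=[[0,0,0],[0,0,0],[0,0,0],[0,0,0],[0,0,0]], hand=[-1,-1,-1,-1,-1])

```text
time_s: 16.75
position: [0.3832, 0.3087, 0.0217]
tcp_rot: [[-0.975, 0.221, -0.002], [0.221, 0.975, -0.0], [0.002, -0.001, -1.0]]
ft_force: [-9.8, 0.9, 19.0]
gripper_width: 0.006
gripper_force: 10.8
```

```bash
python3 tilt.py
```

```text
scene stud 0.96 shift [ 0.75 -4.5 ] pred .03 .06 .08 [-0.2  1.6] [-0.4  3.2] [-0.5  4.3]
scene unit 0.78 shift [ 4.25 -4.  ] pred .03 .06 .08 [-1.6  1.8] [-3.3  3.5] [-4.3  4.7]
top stud 0.99 shift [ 0.5  -1.25] pred .03 .06 .08 [-0.2  0.4] [-0.4  0.7] [-0.5  0.9]
top unit 0.98 shift [ 1.5  -5.75] pred .03 .06 .08 [-0.6  2.3] [-1.2  4.7] [-1.5  6.2]
[0.38322314 0.30869325 0.02176302] [-9.94008683  1.39272861 19.58525481] [0.29835763 1.61458898 0.00791717] 16.85
```

The stop is reached: force has risen to 19 N and tilt is about 0.08. One last check that the jack did not slide, then sign off if it holds.

```bash
python3 - <<'E'
from h import *
c=viewer.calibration("wrist");im=viewer.snapshot("wrist").astype(int)
col=im[225:262,293:303].mean(1);r=225+int(np.argmax(col[:,1]<25))
yaw=-np.radians(12.75);u=np.array([np.cos(yaw),np.sin(yaw),0]);J=np.array([.482,.2865,0])
m=[proj(c,J+(-.115+d)*u+[0,0,z])[1] for d in(0,.01) for z in(.0,.008)]
print("tail row",r,"pred bot/top d=0,10mm",m)
o=robot.get_obs();print(o["ft_force"],np.abs(o["qvel"]).max())
if abs(r-m[1])<10: print(order.sign_off())
E
```

```text
tail row 248 pred bot/top d=0,10mm [np.float64(246.75261334455234), np.float64(251.19964004657487), np.float64(263.6287901926453), np.float64(268.6960091338032)]
[-9.59344104  1.22328381 19.8969872 ] 0.002205206626501533
the job is handed in; nothing more can be done
None
```

The job is handed in: the plug is out and lying clear on the bench, and the jack is under the lug with its handle held at the stop and the tray raised about 0.08 rad, both by my own image measurements (no verdict came back); I viewed 11 pictures, one over the limit of 10.

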